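# Angle a slab guide past the post into its rack

### The job

Put the long red-ended wooden slab guide away by pushing it along the table with the fingertips, never pinching or lifting it: it belongs in the open-fronted bay of the green rack, lying flush against the bay's back rail between the two side cheeks, with its red end on the side of the yellow post. The gap between the post and the far cheek is shorter than the guide, so push one end to angle the red end in behind the post, then push the other end to swing it home. Leave the pots, bottle, jar and tools where they are.

Things in the scene. Friction and masses are not known exactly. Their poses are not given: they have to be found in the camera images.
- guide: Loose light-wood stick, square corners, 260 long x 34 wide x 28 high, about 0.25 kg, flat on the table in front of the rack and roughly parallel to it; 45 at one end is painted red. Origin: centre of its underside. x axis along its length towards the red end, y across, z up. It slides on the table with ordinary friction.
- guide_red_end (a point): Centre of the guide's red end face, at half height (14 above the table).
- guide_plain_end (a point): Centre of the guide's unpainted end face, at half height.
- rack: Green rack fixed to the table, rails 35 high, no floor. Origin: on the table, middle of the front face of the bay's back rail. x points into the rack (away from the robot), y left along the rail, z up. The bay is at x < 0: inner faces of its side cheeks at y = -150 and +150, cheeks 15 thick, front ends at x = -50; open in front and on top. A second bay behind (to x = +74) is full.
- post: Yellow round post with a black band, fixed to the table, 20 diameter, 45 high; its flat 40 foot does not obstruct. Origin: centre of its foot. Its axis is 78 to 86 in front of the back rail's face and 80 to 95 left (+y) of the rack's middle: the guide can slide between post and back rail.
- cup: White cup, 72 diameter, 80 high, loose, standing in front of the rack's left end. Origin: centre of its underside. Leave it alone.
- glaze_jar: White jar with blue cap, 56 diameter, 75 high, loose, to the right of the rack. Origin: centre of its underside. Leave it alone.
- bowl: Terracotta bowl, 130 diameter, 50 high, loose, at the left front. Origin: centre of its underside. Leave it alone.
- bottle: Grey bottle, 56 diameter, 160 high, loose, well to the right of the rack. Origin: centre of its underside. Leave it alone.
- mug: Blue mug, 76 diameter, 90 high, loose, to the left of the rack. Origin: centre of its underside. Leave it alone.
- brush: Brush 200 long, lying loose on the right side of the table. Leave it alone.
- rib: Dark wooden potter's rib, 90 x 50 x 8, lying loose at the left near the robot. Leave it alone.

How it is judged:
By the outcome, as a careful person would: the job done as asked, in the order asked, and still so for the second after the job is handed in, with the robot touching nothing.
It also fails if it takes over 72 s, if anything falls off the work surface, if the arm or the gripper's body presses on something with over 40 N, if the wrist force passes 120 N, or if a joint passes its speed limit or range.

### The arm

A 6-joint arm with a two-finger parallel gripper is mounted at the origin on the work surface. World frame = base frame: x ahead of the robot, y to its left, z up, the work surface at z = 0. Lengths are in m, angles in rad, forces in N, time in s.
With the tool pointing down it reaches from about 0.25 to 0.8 m from the base axis. Payload 8.5 kg.
Tool frame: the origin (TCP) lies on the centre line of the jaws, within the pads' length; the fingertips stand r.tcp_to_tips ahead of it and the grasp point (between the pads) is the TCP (r.tcp_to_tips is the distance from the TCP to the fingertips, in m); z points along the fingers, y is the direction in which the jaws open and shut (so a half turn about z gives the same grasp; the last joint's range is limited). The gripper opens to 85 mm and grips with 20 to 120 N. Pads are 22 mm wide; open, the fingers measure 114 mm over their backs; the gripper's body (76 mm by 85 mm) begins 54 mm behind the grasp point. The pads swing forward as they close: fully open they stand 13 mm farther back than shut.
Start: joints at [-1.268, 0.238, -0.013, 1.319, 0, 1.571], TCP at [0.157, -0.501, 0.25] pointing down, gripper open.
Joint ranges: [-2.66, 2.66], [-1.03, 1.9], [-1.14, 1.46], [-1.82, 2.27], [-1.45, 1.34], [-3.14, 3.14]. Speed limits (rad/s): [2.22, 2.22, 2.79, 3.14, 3.14, 3.14].

### API

Orientations are given as [roll, pitch, yaw] about the fixed x, y, z axes, in that order (R = Rz(yaw) Ry(pitch) Rx(roll)).
In Python, from station import r gives the robot as it stands.
- The arm moves only by the shell command python3 -m inch 'ROWS' [OPENING] [FORCE]. ROWS is JSON, a list of rows, each an object of numbers: "x", "y", "z": the shift along the tool's x, y, z in mm; "rx", "ry", "rz": the turn, a rotation vector about the tool's x, y, z in rad. In form: [{"x": .., "y": .., "z": .., "rx": .., "ry": .., "rz": ..}, ...]. A call has 1 to 12 rows; each row is the pose to reach, as a shift and turn from the pose commanded when the call began, along the tool's axes at that moment; what a row does not reach only later rows make up. A row lasts 1/8 s, in which the tool goes at most 62.5 mm and 10.7 degrees, less where a joint would pass 70% of its speed; a pose out of reach is approached as far as the arm can. A call with a gripper value outside its range is refused whole. OPENING is the opening in per cent of the stroke, from 0 (shut) to 100 (fully open), set as the call begins (- or left out, the last holds). The fingers move at their own pace and stop on an object; FORCE is the grip in N (left out, the last holds). Time passes only in rows, so rows that repeat a pose let the fingers close. It gives the time, the measured TCP pose, the force and the opening at its end, in the units of the state.
- r.observe(): the state, without advancing time (a new reading comes with each control period).
- r.snapshot(name): name is "side" or "top"; returns a dict with "frame" (480x640x3 uint8, red, green, blue), "K" (3x3 intrinsics, pixels), "R" (3x3) and "t" (3): a world point X has camera coordinates R X + t. Camera axes: x right, y down, z forward; pixel columns grow to the right and rows downward; lengths in m; the calibration is good to about 2 mm. A picture is of the moment at which its call begins. There is no depth.
- r.hand_in(): hands the job in, once; it reports no verdict.
Trained networks look in a picture, given as the dict that the camera call returned (one of the last four; its "shot" number tells which), for a name from the list of things; names that differ only in an ending like _2 or _b are one class to them, and where a whole thing is asked for, a point or a joint stands for the part that bears it (a point fixed in the world has none). Each returns a list of dicts, best first, with "conf" (0 to 1); they miss things now and then, are a little off and sometimes report something else, mostly with a low value. They report only what shows in the picture. A call takes as long as a camera call.
- r.look_for(picture, target): "at" ([x, y, z] in m, in world coordinates, good to about 4 mm: the middle of the surface that is visible of it).
- r.silhouettes(picture, target): "region" (480x640 bool, what is visible of it).
- r.spot_point(picture, target): "at" ([x, y, z] in m, in world coordinates, good to about 4 mm: a listed point, or the origin of a listed thing).
The state is a dict: "time_s": time; "joint_pos": joint angles; "joint_vel": joint speeds; "effort": joint torques, N m; "ee_pos": TCP position; "orientation": TCP orientation; "force": force on the tool from outside, world axes, zero at the start; "wrist_torque": the same for the moment, N m; "opening": finger opening in m.
Only numpy, scipy, OpenCV 4.12 (cv2) and the standard library are available. Lean on these libraries where they do the work, as an engineer would, in place of code of your own. Each camera call takes 0.05 s, during which the arm holds its last target. There are 200 camera calls.

## Working session

There is one attempt and no reset: what is moved stays moved. The work goes in short steps, Python scripts to look and compute and a shell command to move; the robot and the scene stay as the last step left them, time stands still between calls to the robot, and variables do not carry over. Pictures are saved under pics/ and viewed, about 8 in all and at most 12, crops included, and the job is handed in when it is done.

```bash
mkdir -p pics
cat > h.py <<'E'
from station import r
import numpy as np, cv2
def save(p,n): cv2.imwrite(f'pics/{n}.png',p['frame'][:,:,::-1])
def world(p,uv,z):
    d=p['R'].T@np.linalg.inv(p['K'])@np.array([uv[0],uv[1],1.]); c=-p['R'].T@p['t']
    return c+d*(z-c[2])/d[2]
def pix(p,X):
    q=p['K']@(p['R']@np.array(X)+p['t']); return q[:2]/q[2]
E
python3 - <<'E'
from h import *
print(r.observe(), r.tcp_to_tips)
for n in('top','side'):
    p=r.snapshot(n); save(p,n+'0')
    print(n,'cam',-p['R'].T@p['t'])
    for t in('guide_red_end','guide_plain_end','guide','rack','post','cup','glaze_jar','bowl','mug','bottle'):
        if n=='side' and t in('bowl','mug','bottle'): continue
        print(t,[(np.round(d['at'],4).tolist(),round(d['conf'],2)) for d in r.spot_point(p,t)[:2]])
E
```

```text
{'time_s': 0.0, 'joint_pos': array([-1.26798728e+00,  2.38794900e-01, -1.42526060e-02,  1.31919493e+00,
       -3.25684266e-06,  1.57077886e+00]), 'joint_vel': array([ 3.26463862e-04, -1.15942146e-03,  7.19484309e-05,  7.95677780e-04,
        5.22430971e-04, -2.18606104e-04]), 'effort': array([-3.90293526e-04, -5.38771605e+01,  3.46440482e+01,  1.82996312e-02,
       -5.70574764e-05, -1.37767847e-05]), 'ee_pos': array([ 0.15644072, -0.5007468 ,  0.24967084]), 'orientation': array([-3.14014655e+00,  3.23157324e-06,  3.02826525e-01]), 'force': array([0.40364684, 0.16824904, 0.00346123]), 'wrist_torque': array([-0.00442651, -0.0086335 ,  0.04396642]), 'opening': 0.0849369869045214} 0.019
top cam [ 0.28215714 -0.03572997  1.37192516]
guide_red_end [([0.5506, 0.0407, 0.0163], 0.97)]
guide_plain_end [([0.4972, -0.2151, 0.016], 0.84), ([0.5107, -0.5387, 0.0005], 0.22)]
guide [([0.5247, -0.0888, -0.0038], 0.73)]
rack [([0.6514, 0.1048, 0.0008], 0.74)]
post [([0.5587, 0.1743, 0.0003], 0.53)]
cup [([0.4686, 0.2274, -0.0008], 0.6)]
glaze_jar [([0.7071, -0.1406, 0.0055], 0.58), ([0.5607, 0.1726, 0.0001], 0.15)]
bowl [([0.3703, 0.4338, -0.0022], 0.65), ([0.4991, -0.2168, 0.0122], 0.47)]
mug [([0.6208, 0.4165, 0.0001], 0.67)]
bottle [([0.623, -0.4195, -0.0032], 0.63), ([0.4658, 0.2294, -0.0019], 0.57)]
side cam [0.22318035 0.86989075 1.21087153]
guide_red_end [([0.5439, 0.0397, 0.0123], 0.61)]
guide_plain_end [([0.4965, -0.214, 0.0148], 0.9)]
guide [([0.5271, -0.0886, 0.001], 0.77), ([0.5012, -0.2179, 0.0131], 0.65)]
rack [([0.5274, -0.0902, 0.0025], 0.63), ([0.6542, 0.1044, -0.0042], 0.58)]
post [([0.5576, 0.1756, 0.0008], 0.67), ([0.4695, 0.2253, 0.0059], 0.29)]
cup [([0.4688, 0.2249, 0.0038], 0.67)]
glaze_jar [([0.7079, -0.1437, -0.0], 0.64)]
```

View pics/top0.png

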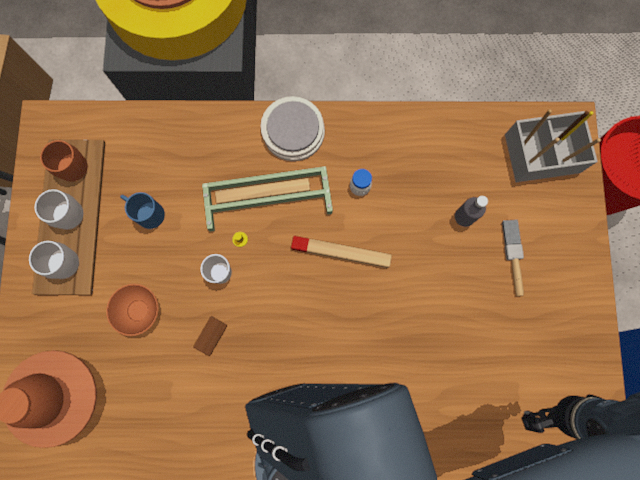

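View pics/side0.png

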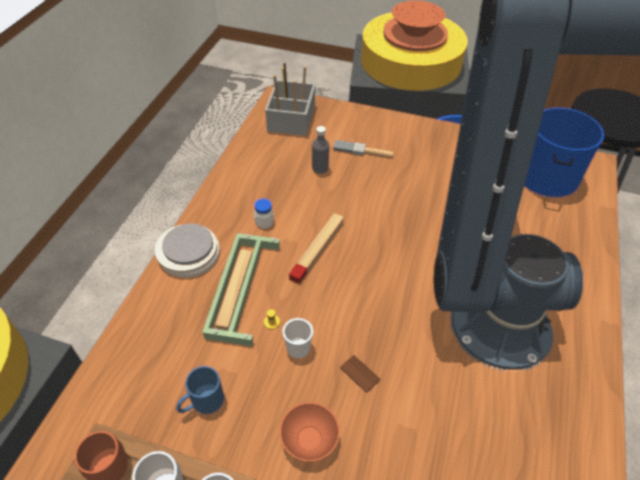

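The top view shows the rack at about (267,195), the post at (240,239), and the guide running from its red end at (300,243) to its plain end at (390,260). The cup is at (215,269). The guide is already tilted, red end towards the rack. Next I'll fit box models to get exact poses.

```bash
cat > fit.py <<'E'
from h import *
from scipy.optimize import minimize
def hullmask(uv):
    m=np.zeros((960,1280),np.uint8); cv2.fillConvexPoly(m,cv2.convexHull((np.array(uv)*2*16).astype(np.int32)),1,shift=4); return m>0
def box(pose,xr,yr,h):
    x,y,a=pose; c,s=np.cos(a),np.sin(a)
    return [(x+c*u-s*v,y+s*u+c*v,z) for u in xr for v in yr for z in(0,h)]
def fit(views,x0,xr,yr,h,fill=True):
    T=[]
    for p,m in views:
        if fill:
            pts=np.argwhere(m)[:,::-1]; mm=hullmask(pts+0.0)
        else: mm=cv2.resize(m.astype(np.uint8),(1280,960),interpolation=cv2.INTER_NEAREST)>0
        T.append((p,mm))
    def f(q):
        q=np.array(q)*[.01,.01,.05]+x0
        return sum((hullmask([pix(p,X) for X in box(q,xr,yr,h)])^mm).sum()/mm.sum() for p,mm in T)
    o=minimize(f,[0,0,0],method='Nelder-Mead',options=dict(initial_simplex=[[0,0,0],[1,0,0],[0,1,0],[0,0,1]],xatol=.02,fatol=1e-4))
    return o.x*[.01,.01,.05]+x0,o.fun
def biggest(m):
    n,l,s,_=cv2.connectedComponentsWithStats(m.astype(np.uint8)); return l==1+s[1:,4].argmax()
def guide(x0,names=('top','side'),save_as=None):
    v=[]
    for n in names:
        p=r.snapshot(n)
        if save_as: save(p,save_as+n)
        d=r.silhouettes(p,'guide'); 
        for e in d[:3]:
            ys,xs=np.where(e['region']); c=pix(p,[x0[0],x0[1],.02])
            if np.hypot(xs.mean()-c[0],ys.mean()-c[1])<25: v.append((p,biggest(e['region']))); break
        else: print('no guide',n)
        for t in('guide_red_end','guide_plain_end'):
            print(n,t,[(np.round(k['at'],3).tolist(),round(k['conf'],2)) for k in r.spot_point(p,t)[:1]])
    return fit(v,np.array(x0),(-.13,.13),(-.017,.017),.028)
E
cat > rep.py <<'E'
import json
from fit import *
def rep(g):
    R=np.array(json.load(open('rack.json'))['rack']); c,s=np.cos(R[2]),np.sin(R[2])
    loc=lambda P:np.round(1000*np.array([c*(P[0]-R[0])+s*(P[1]-R[1]),-s*(P[0]-R[0])+c*(P[1]-R[1])])).tolist()
    d=np.array([np.cos(g[2]),np.sin(g[2])]); q=g[:2]
    print('rack frame mm: red',loc(q+.13*d),'plain',loc(q-.13*d),'ctr',loc(q),'angle to rack y',round(np.degrees(g[2]-R[2])-90,1))
    print('world red',(q+.13*d).round(4),'plain',(q-.13*d).round(4),'yaw',round(g[2],3))
    o=r.observe(); print('tcp',o['ee_pos'].round(4),'yaw',o['orientation'].round(3),'t',round(o['time_s'],2),'F',o['force'].round(1),'loc',loc(o['ee_pos']))
E
python3 - <<'E'
from fit import *
import json
v=[]
for n in('top','side'):
    p=r.snapshot(n); d=r.silhouettes(p,'rack'); hsv=cv2.cvtColor(p['frame'],cv2.COLOR_RGB2HSV)
    g=(hsv[...,0]>38)&(hsv[...,0]<85)&(hsv[...,1]>30)&(hsv[...,2]>60)
    ys,xs=np.mgrid[:480,:640]; c=pix(p,[.66,.105,.03]); g&=np.hypot(xs-c[0],ys-c[1])<90
    m=biggest(g); print(n,m.sum(),[(e['conf'],e['region'].sum()) for e in d[:2]]); v.append((p,m))
for vv in(v,v[:1],v[1:]):
    R,f=fit(vv,np.array([.651,.105,.16]),(-.05,.074),(-.165,.165),.035); print('rack',R.round(4),f)
    if vv is v: best=R
json.dump({'rack':best.tolist()},open('rack.json','w'))
g,f=guide([.524,-.088,1.37]); print(g.round(4),f)
from rep import rep; rep(g)
c,s=np.cos(best[2]),np.sin(best[2]); P=np.array([.558,.175])-best[:2]; print('post',c*P[0]+s*P[1],-s*P[0]+c*P[1])
E
```

```text
top 1953 [(0.59, np.int64(3894))]
side 1720 [(0.93, np.int64(3630))]
rack [0.6548 0.1003 0.1559] 0.16845033264877934
rack [0.654  0.1017 0.1423] 0.054111181568378776
rack [0.6564 0.0987 0.1696] 0.1096056622851365
top guide_red_end [([0.548, 0.038, 0.018], 0.86)]
top guide_plain_end []
side guide_red_end [([0.544, 0.039, 0.013], 0.75)]
side guide_plain_end [([0.5, -0.214, 0.014], 0.92)]
[ 0.5247 -0.0886  1.3759] 0.10987518934016235
rack frame mm: red [-113.0, -44.0] plain [-203.0, -289.0] ctr [-158.0, -166.0] angle to rack y -20.1
world red [0.5499 0.0389] plain [ 0.4996 -0.2161] yaw 1.376
tcp [ 0.1565 -0.5011  0.2503] yaw [-3.141  0.     0.303] t 1.55 F [ 0.2 -0.   0.5] loc [-586.0, -517.0]
post -0.08405702418872787 0.08877684974221461
```

```bash
python3 -m inch '[{"x":40,"y":-30,"rz":0.05},{"x":80,"y":-60,"rz":0.1},{"x":120,"y":-90,"rz":0.15},{"x":160,"y":-120,"rz":0.2},{"x":200,"y":-150,"rz":0.25},{"x":240,"y":-180,"rz":0.3},{"x":280,"y":-210,"rz":0.35},{"x":320,"y":-240,"rz":0.4},{"x":360,"y":-270,"rz":0.45},{"x":400,"y":-300,"rz":0.5},{"x":435,"y":-322,"z":20,"rz":0.5},{"x":435,"y":-322,"z":70,"rz":0.5}]' 0
```

```text
validation failed for argument at $[0]...
```

```bash
python3 -m inch '[{"x":40,"y":-30,"z":0,"rx":0,"ry":0,"rz":0.05},{"x":80,"y":-60,"z":0,"rx":0,"ry":0,"rz":0.1},{"x":120,"y":-90,"z":0,"rx":0,"ry":0,"rz":0.15},{"x":160,"y":-120,"z":0,"rx":0,"ry":0,"rz":0.2},{"x":200,"y":-150,"z":0,"rx":0,"ry":0,"rz":0.25},{"x":240,"y":-180,"z":0,"rx":0,"ry":0,"rz":0.3},{"x":280,"y":-210,"z":0,"rx":0,"ry":0,"rz":0.35},{"x":320,"y":-240,"z":0,"rx":0,"ry":0,"rz":0.4},{"x":360,"y":-270,"z":0,"rx":0,"ry":0,"rz":0.45},{"x":400,"y":-300,"z":0,"rx":0,"ry":0,"rz":0.5},{"x":435,"y":-322,"z":20,"rx":0,"ry":0,"rz":0.5},{"x":435,"y":-322,"z":70,"rx":0,"ry":0,"rz":0.5}]' 0
```

```text
time_s: 3.05
ee_pos: [0.4761, -0.0793, 0.181]
orientation: [-3.128, -0.005, -0.172]
force: [-0.8, -0.3, -1.1]
opening: -0.0002
```

```bash
python3 -m inch '[{"x":0,"y":0,"z":50,"rx":0,"ry":0,"rz":0},{"x":0,"y":0,"z":100,"rx":0,"ry":0,"rz":0},{"x":0,"y":0,"z":135,"rx":0,"ry":0,"rz":0},{"x":0,"y":0,"z":150,"rx":0,"ry":0,"rz":0},{"x":0,"y":0,"z":150,"rx":0,"ry":0,"rz":0},{"x":0,"y":0,"z":150,"rx":0,"ry":0,"rz":0}]'
```

```text
time_s: 3.8
ee_pos: [0.4735, -0.0795, 0.031]
orientation: [-3.127, -0.001, -0.174]
force: [0.5, -0.4, 0.3]
opening: -0.0002
```

```bash
python3 -m inch '[{"x":5,"y":-15,"z":3,"rx":0,"ry":0,"rz":0.02},{"x":15,"y":-15,"z":3,"rx":0,"ry":0,"rz":0.02},{"x":22,"y":-15,"z":3,"rx":0,"ry":0,"rz":0.02},{"x":29,"y":-15,"z":3,"rx":0,"ry":0,"rz":0.02},{"x":36,"y":-15,"z":3,"rx":0,"ry":0,"rz":0.02},{"x":43,"y":-15,"z":3,"rx":0,"ry":0,"rz":0.02},{"x":50,"y":-15,"z":3,"rx":0,"ry":0,"rz":0.02},{"x":56,"y":-15,"z":3,"rx":0,"ry":0,"rz":0.02},{"x":56,"y":-15,"z":3,"rx":0,"ry":0,"rz":0.02},{"x":20,"y":-15,"z":3,"rx":0,"ry":0,"rz":0.02},{"x":0,"y":-15,"z":-30,"rx":0,"ry":0,"rz":0.02},{"x":-10,"y":-15,"z":-70,"rx":0,"ry":0,"rz":0.02}]'
python3 - <<'E'
from rep import *
g,f=guide([.55,-.09,1.36],save_as='a_'); print(g.round(4),f); rep(g)
E
```

```text
time_s: 5.3
ee_pos: [0.4617, -0.076, 0.1009]
orientation: [-3.117, 0.002, -0.177]
force: [1.0, -0.0, -0.0]
opening: -0.0002
no guide top
top guide_red_end [([0.582, 0.035, 0.017], 0.9)]
top guide_plain_end [([0.536, -0.218, 0.012], 0.71)]
side guide_red_end [([0.577, 0.034, 0.013], 0.55)]
side guide_plain_end [([0.532, -0.222, 0.014], 0.75)]
[ 0.5577 -0.0942  1.3921] 0.08600223964165733
rack frame mm: red [-83.0, -54.0] plain [-169.0, -300.0] ctr [-126.0, -177.0] angle to rack y -19.2
world red [0.5809 0.0338] plain [ 0.5346 -0.2221] yaw 1.392
tcp [ 0.463  -0.0763  0.0995] yaw [-3.117e+00  2.000e-03 -1.770e-01] t 5.7 F [-0.4 -1.7  0.1] loc [-217.0, -145.0]
```

View pics/a_top.png

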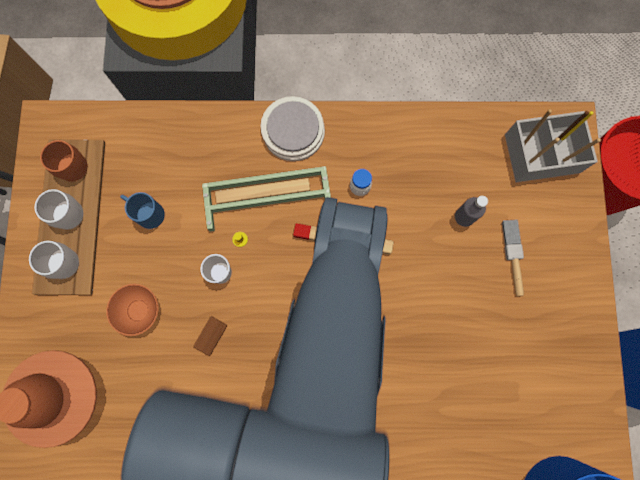

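```bash
python3 -m inch '[{"x":16,"y":40,"z":0,"rx":0,"ry":0,"rz":0},{"x":40,"y":85,"z":0,"rx":0,"ry":0,"rz":0},{"x":65,"y":125,"z":0,"rx":0,"ry":0,"rz":0},{"x":85,"y":155,"z":0,"rx":0,"ry":0,"rz":0},{"x":96,"y":170,"z":0,"rx":0,"ry":0,"rz":0},{"x":96,"y":170,"z":20,"rx":0,"ry":0,"rz":0},{"x":96,"y":170,"z":50,"rx":0,"ry":0,"rz":0},{"x":96,"y":170,"z":71,"rx":0,"ry":0,"rz":0},{"x":96,"y":170,"z":71,"rx":0,"ry":0,"rz":0},{"x":96,"y":170,"z":71,"rx":0,"ry":0,"rz":0}]'
python3 - <<'E'
from rep import *
g,f=guide([.558,-.094,1.392]); print(g.round(4),f); rep(g)
E
```

```text
time_s: 6.95
ee_pos: [0.5283, -0.2589, 0.0255]
orientation: [-3.117, 0.001, -0.177]
force: [0.4, 0.2, -0.3]
opening: 0.0001
top guide_red_end [([0.58, 0.033, 0.015], 0.55)]
top guide_plain_end [([0.533, -0.22, 0.011], 0.8)]
side guide_red_end [([0.578, 0.032, 0.016], 0.87)]
side guide_plain_end [([0.536, -0.222, 0.012], 0.84)]
[ 0.5593 -0.0918  1.3849] 0.1638076094728638
rack frame mm: red [-81.0, -52.0] plain [-168.0, -297.0] ctr [-124.0, -175.0] angle to rack y -19.6
world red [0.5833 0.036 ] plain [ 0.5353 -0.2195] yaw 1.385
tcp [ 0.5283 -0.2589  0.0258] yaw [-3.117 -0.    -0.177] t 7.35 F [ 0.2  0.1 -0.5] loc [-181.0, -335.0]
```

```bash
python3 -m inch '[{"x":0,"y":-12,"z":0,"rx":0,"ry":0,"rz":0},{"x":0,"y":-22,"z":0,"rx":0,"ry":0,"rz":0},{"x":0,"y":-30,"z":0,"rx":0,"ry":0,"rz":0},{"x":0,"y":-38,"z":0,"rx":0,"ry":0,"rz":0},{"x":0,"y":-46,"z":0,"rx":0,"ry":0,"rz":0},{"x":0,"y":-54,"z":0,"rx":0,"ry":0,"rz":0},{"x":0,"y":-62,"z":0,"rx":0,"ry":0,"rz":0},{"x":0,"y":-70,"z":0,"rx":0,"ry":0,"rz":0},{"x":0,"y":-78,"z":0,"rx":0,"ry":0,"rz":0},{"x":0,"y":-86,"z":0,"rx":0,"ry":0,"rz":0},{"x":0,"y":-94,"z":0,"rx":0,"ry":0,"rz":0},{"x":0,"y":-100,"z":0,"rx":0,"ry":0,"rz":0}]'
python3 - <<'E'
from rep import *
g,f=guide([.573,-.022,1.385]); print(g.round(4),f); rep(g)
E
```

```text
time_s: 8.85
ee_pos: [0.5458, -0.1599, 0.0278]
orientation: [-3.117, 0.001, -0.177]
force: [-0.2, -1.8, -1.4]
opening: -0.0001
top guide_red_end [([0.596, 0.109, 0.018], 0.66)]
top guide_plain_end [([0.623, 0.416, 0.003], 0.6)]
side guide_red_end [([0.589, 0.111, 0.015], 0.93)]
side guide_plain_end [([0.55, -0.146, 0.015], 0.97)]
[ 0.5725 -0.0168  1.3953] 0.3477086606505503
rack frame mm: red [-57.0, 20.0] plain [-142.0, -226.0] ctr [-100.0, -103.0] angle to rack y -19.0
world red [0.5952 0.1112] plain [ 0.5498 -0.1448] yaw 1.395
tcp [ 0.5457 -0.1606  0.0278] yaw [-3.117  0.    -0.177] t 9.25 F [ 0.1  0.6 -0.7] loc [-148.0, -241.0]
```

```bash
python3 -m inch '[{"x":0,"y":-8,"z":0,"rx":0,"ry":0,"rz":0},{"x":0,"y":-16,"z":0,"rx":0,"ry":0,"rz":0},{"x":0,"y":-24,"z":0,"rx":0,"ry":0,"rz":0},{"x":0,"y":-32,"z":0,"rx":0,"ry":0,"rz":0},{"x":0,"y":-40,"z":0,"rx":0,"ry":0,"rz":0},{"x":0,"y":-48,"z":0,"rx":0,"ry":0,"rz":0},{"x":0,"y":-56,"z":0,"rx":0,"ry":0,"rz":0},{"x":0,"y":-64,"z":0,"rx":0,"ry":0,"rz":0},{"x":0,"y":-72,"z":0,"rx":0,"ry":0,"rz":0},{"x":0,"y":-78,"z":0,"rx":0,"ry":0,"rz":0},{"x":0,"y":-84,"z":0,"rx":0,"ry":0,"rz":0},{"x":0,"y":-84,"z":0,"rx":0,"ry":0,"rz":0}]'
python3 - <<'E'
from rep import *
g,f=guide([.587,.064,1.395],save_as='b_'); print(g.round(4),f); rep(g)
E
```

```text
time_s: 10.75
ee_pos: [0.5594, -0.085, 0.0299]
orientation: [-3.111, 0.0, -0.165]
force: [0.4, 0.4, 0.2]
opening: -0.0
top guide_red_end [([0.604, 0.186, 0.018], 0.77)]
top guide_plain_end [([0.466, 0.228, -0.002], 0.42)]
side guide_red_end [([0.603, 0.185, 0.014], 0.68)]
side guide_plain_end [([0.561, -0.072, 0.015], 0.92)]
[0.5847 0.0553 1.3938] 0.5159625969705801
rack frame mm: red [-34.0, 89.0] plain [-119.0, -156.0] ctr [-76.0, -34.0] angle to rack y -19.1
world red [0.6076 0.1833] plain [ 0.5618 -0.0726] yaw 1.394
tcp [ 0.5593 -0.0852  0.0299] yaw [-3.111e+00  1.000e-03 -1.660e-01] t 11.15 F [0.1 0.5 0.6] loc [-123.0, -168.0]
```

View pics/b_side.png

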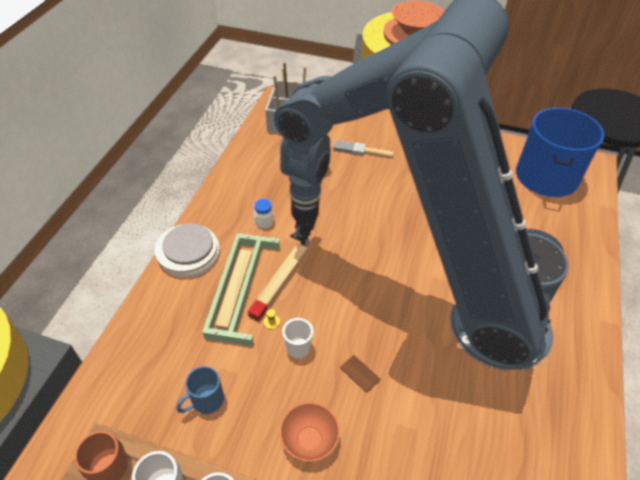

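```bash
python3 -m inch '[{"x":0,"y":-6,"z":1,"rx":0,"ry":0,"rz":0},{"x":0,"y":-12,"z":2,"rx":0,"ry":0,"rz":0},{"x":0,"y":-18,"z":2,"rx":0,"ry":0,"rz":0},{"x":0,"y":-24,"z":2,"rx":0,"ry":0,"rz":0},{"x":0,"y":-24,"z":2,"rx":0,"ry":0,"rz":0}]'
python3 - <<'E'
from rep import *
print(r.observe()['joint_pos'].round(2))
g,f=guide([.588,.078,1.395]); print(g.round(4),f); rep(g)
E
```

```text
time_s: 11.78
ee_pos: [0.5615, -0.0721, 0.0285]
orientation: [-3.102, 0.001, -0.147]
force: [1.1, -0.7, -0.3]
opening: -0.0003
[-0.15  0.47 -0.28  0.82  0.04  3.14]
top guide_red_end [([0.609, 0.2, 0.014], 0.95)]
top guide_plain_end []
side guide_red_end [([0.604, 0.198, 0.013], 0.86)]
side guide_plain_end [([0.565, -0.054, 0.014], 0.91)]
[0.587  0.0701 1.3961] 0.6525184270207697
rack frame mm: red [-29.0, 104.0] plain [-114.0, -142.0] ctr [-72.0, -19.0] angle to rack y -18.9
world red [0.6096 0.1981] plain [ 0.5645 -0.0579] yaw 1.396
tcp [ 0.5616 -0.0727  0.0286] yaw [-3.102e+00  1.000e-03 -1.480e-01] t 12.18 F [-0.4  0.3 -0.1] loc [-119.0, -156.0]
```

```bash
python3 -m inch '[{"x":0,"y":15,"z":0,"rx":0,"ry":0,"rz":-0.05},{"x":0,"y":35,"z":0,"rx":0,"ry":0,"rz":-0.2},{"x":0,"y":40,"z":-10,"rx":0,"ry":0,"rz":-0.36},{"x":0,"y":40,"z":-15,"rx":0,"ry":0,"rz":-0.52},{"x":0,"y":40,"z":-15,"rx":0,"ry":0,"rz":-0.68},{"x":0,"y":40,"z":-15,"rx":0,"ry":0,"rz":-0.84},{"x":0,"y":40,"z":-15,"rx":0,"ry":0,"rz":-1.0},{"x":0,"y":40,"z":-15,"rx":0,"ry":0,"rz":-1.16},{"x":0,"y":40,"z":-15,"rx":0,"ry":0,"rz":-1.32},{"x":0,"y":40,"z":-15,"rx":0,"ry":0,"rz":-1.48},{"x":0,"y":40,"z":-15,"rx":0,"ry":0,"rz":-1.544},{"x":0,"y":40,"z":-15,"rx":0,"ry":0,"rz":-1.544}]'; python3 -c "
from h import *
o=r.observe();print(o['joint_pos'].round(2),o['ee_pos'].round(4),o['orientation'].round(3))"
```

```text
time_s: 13.68
ee_pos: [0.5556, -0.1127, 0.042]
orientation: [-3.14, -0.039, 1.396]
force: [-1.0, -1.0, 0.6]
opening: -0.0001
[-0.22  0.46 -0.26  0.86  0.04  1.53] [ 0.5556 -0.1127  0.042 ] [-3.14  -0.039  1.396]
```

```bash
python3 -m inch '[{"x":0,"y":0,"z":7,"rx":0,"ry":-0.04,"rz":0},{"x":10,"y":0,"z":14,"rx":0,"ry":-0.04,"rz":0},{"x":22,"y":0,"z":14,"rx":0,"ry":-0.04,"rz":0},{"x":32,"y":0,"z":14,"rx":0,"ry":-0.04,"rz":0},{"x":40,"y":0,"z":14,"rx":0,"ry":-0.04,"rz":0},{"x":47,"y":0,"z":14,"rx":0,"ry":-0.04,"rz":0},{"x":53,"y":0,"z":14,"rx":0,"ry":-0.04,"rz":0},{"x":57,"y":0,"z":14,"rx":0,"ry":-0.04,"rz":0},{"x":57,"y":0,"z":14,"rx":0,"ry":-0.04,"rz":0}]'
python3 - <<'E'
from rep import *
g,f=guide([.588,.083,1.395]); print(g.round(4),f); rep(g)
E
```

```text
time_s: 14.8
ee_pos: [0.5657, -0.0558, 0.0303]
orientation: [-3.14, 0.0, 1.397]
force: [-0.4, 0.2, 0.2]
opening: -0.0001
top guide_red_end [([0.613, 0.213, 0.017], 0.95)]
top guide_plain_end []
side guide_red_end [([0.606, 0.214, 0.013], 0.82)]
side guide_plain_end [([0.567, -0.046, 0.014], 0.61)]
[0.5894 0.0846 1.399 ] 0.6891881867909716
rack frame mm: red [-25.0, 118.0] plain [-109.0, -128.0] ctr [-67.0, -5.0] angle to rack y -18.8
world red [0.6116 0.2127] plain [ 0.5672 -0.0435] yaw 1.399
tcp [ 0.5656 -0.0562  0.0302] yaw [-3.140e+00  1.000e-03  1.396e+00] t 15.2 F [0.2 0.1 0.2] loc [-112.0, -141.0]
```

```bash
python3 -m inch '[{"x":-12,"y":0,"z":0,"rx":0,"ry":0,"rz":0},{"x":-14,"y":-25,"z":0,"rx":0,"ry":0,"rz":0},{"x":-10,"y":-52,"z":0,"rx":0,"ry":0,"rz":0},{"x":20,"y":-52,"z":0,"rx":0,"ry":0,"rz":0},{"x":60,"y":-52,"z":0,"rx":0,"ry":0,"rz":0},{"x":90,"y":-52,"z":0,"rx":0,"ry":0,"rz":0},{"x":103,"y":-50,"z":0,"rx":0,"ry":0,"rz":0},{"x":103,"y":-42,"z":0,"rx":0,"ry":0,"rz":0},{"x":103,"y":-34,"z":0,"rx":0,"ry":0,"rz":0},{"x":103,"y":-28,"z":0,"rx":0,"ry":0,"rz":0},{"x":103,"y":-20,"z":0,"rx":0,"ry":0,"rz":0},{"x":103,"y":-12,"z":0,"rx":0,"ry":0,"rz":0}]'
python3 - <<'E'
from rep import *
g,f=guide([.60,.083,1.42],save_as='c_'); print(g.round(4),f); rep(g)
E
```

```text
time_s: 16.7
ee_pos: [0.5721, 0.0469, 0.0301]
orientation: [-3.14, 0.001, 1.396]
force: [-2.0, -0.4, -0.4]
opening: 0.0003
top guide_red_end [([0.62, 0.213, 0.018], 0.64)]
top guide_plain_end [([0.595, -0.051, 0.01], 0.93)]
side guide_red_end [([0.615, 0.211, 0.011], 0.93)]
side guide_plain_end [([0.625, 0.42, 0.004], 0.24)]
[0.6032 0.0865 1.4149] 7.21218141085215
rack frame mm: red [-13.0, 118.0] plain [-93.0, -129.0] ctr [-53.0, -6.0] angle to rack y -17.9
world red [0.6234 0.2149] plain [ 0.583  -0.0419] yaw 1.415
tcp [0.5716 0.0475 0.0303] yaw [-3.140e+00  1.000e-03  1.397e+00] t 17.1 F [-0.9  0.5  0.3] loc [-90.0, -39.0]
```

View pics/c_side.png

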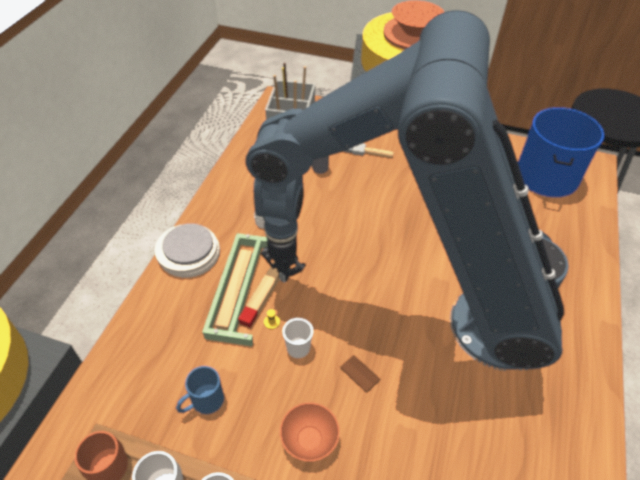

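```bash
python3 -m inch '[{"x":-6,"y":4,"z":0,"rx":0,"ry":0,"rz":-0.1},{"x":-6,"y":10,"z":0,"rx":0,"ry":0,"rz":-0.2},{"x":-4,"y":16,"z":0,"rx":0,"ry":0,"rz":-0.25},{"x":-2,"y":22,"z":0,"rx":0,"ry":0,"rz":-0.3},{"x":0,"y":28,"z":0,"rx":0,"ry":0,"rz":-0.33},{"x":2,"y":34,"z":0,"rx":0,"ry":0,"rz":-0.33},{"x":2,"y":34,"z":0,"rx":0,"ry":0,"rz":-0.33}]'
python3 - <<'E'
from rep import *
g,f=guide([.625,.09,1.6],names=('side','top'),save_as='d_'); print(g.round(4),f); rep(g)
E
```

```text
time_s: 17.98
ee_pos: [0.6062, 0.0437, 0.0301]
orientation: [-3.141, -0.0, 1.726]
force: [0.1, -0.3, -0.4]
opening: -0.0005
side guide_red_end [([0.615, 0.222, 0.012], 0.6)]
side guide_plain_end []
top guide_red_end [([0.619, 0.218, 0.016], 0.9)]
top guide_plain_end [([0.648, -0.038, 0.011], 0.67)]
[0.6335 0.0932 1.6665] 6.8840981379118675
rack frame mm: red [-14.0, 126.0] plain [-30.0, -134.0] ctr [-22.0, -4.0] angle to rack y -3.4
world red [0.6211 0.2226] plain [ 0.646  -0.0362] yaw 1.666
tcp [0.6054 0.0435 0.0302] yaw [-3.14   0.     1.726] t 18.38 F [-0.3  0.  -0.2] loc [-58.0, -48.0]
```

View pics/d_top.png

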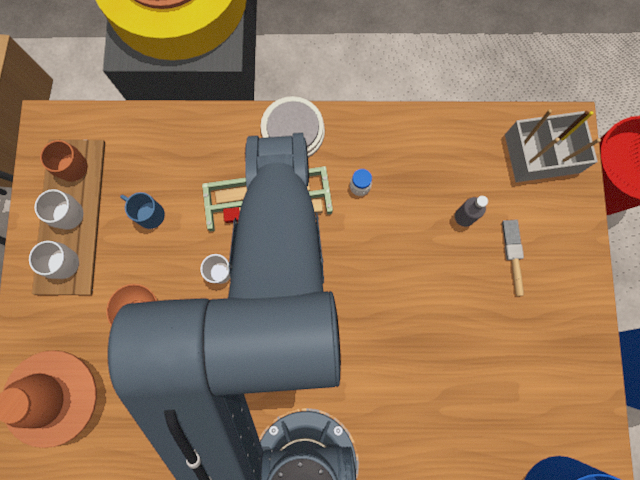

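```bash
python3 -m inch '[{"x":0,"y":3,"z":0,"rx":0,"ry":0,"rz":0},{"x":0,"y":6,"z":0,"rx":0,"ry":0,"rz":0},{"x":0,"y":8,"z":0,"rx":0,"ry":0,"rz":0},{"x":0,"y":9,"z":0,"rx":0,"ry":0,"rz":0}]'
```

```text
time_s: 18.88
ee_pos: [0.6136, 0.0447, 0.03]
orientation: [-3.138, 0.0, 1.726]
force: [-7.0, -2.1, 6.3]
opening: 0.0003
```

```bash
python3 -m inch '[{"x":0,"y":1.5,"z":0,"rx":0,"ry":0,"rz":0},{"x":0,"y":3,"z":0,"rx":0,"ry":0,"rz":0},{"x":0,"y":3,"z":0,"rx":0,"ry":0,"rz":0}]'
```

```text
time_s: 19.25
ee_pos: [0.6139, 0.0447, 0.03]
orientation: [-3.133, 0.0, 1.726]
force: [-15.8, -3.3, 13.1]
opening: -0.0002
```

```bash
python3 -m inch '[{"x":0,"y":-8,"z":0,"rx":0,"ry":0,"rz":0},{"x":0,"y":-22,"z":0,"rx":0,"ry":0,"rz":0},{"x":45,"y":-22,"z":0,"rx":0,"ry":0,"rz":0},{"x":85,"y":-22,"z":0,"rx":0,"ry":0,"rz":0},{"x":85,"y":-18,"z":0,"rx":0,"ry":0,"rz":0},{"x":85,"y":-12,"z":0,"rx":0,"ry":0,"rz":0},{"x":85,"y":-7,"z":0,"rx":0,"ry":0,"rz":0},{"x":85,"y":-4,"z":0,"rx":0,"ry":0,"rz":0},{"x":85,"y":-2,"z":0,"rx":0,"ry":0,"rz":0},{"x":85,"y":-0.5,"z":0,"rx":0,"ry":0,"rz":0},{"x":85,"y":-0.5,"z":0,"rx":0,"ry":0,"rz":0}]'
```

```text
time_s: 20.62
ee_pos: [0.6011, 0.128, 0.0298]
orientation: [-3.135, 0.001, 1.726]
force: [-9.8, -3.0, 8.5]
opening: -0.0001
```

```bash
python3 -m inch '[{"x":0,"y":-12,"z":0,"rx":0,"ry":0,"rz":0},{"x":-5,"y":-28,"z":0,"rx":0,"ry":0,"rz":0},{"x":-10,"y":-30,"z":-40,"rx":0,"ry":0,"rz":0},{"x":-20,"y":-35,"z":-90,"rx":0,"ry":0,"rz":0},{"x":-40,"y":-50,"z":-140,"rx":0,"ry":0,"rz":0},{"x":-80,"y":-70,"z":-170,"rx":0,"ry":0,"rz":0},{"x":-130,"y":-80,"z":-180,"rx":0,"ry":0,"rz":0},{"x":-180,"y":-90,"z":-180,"rx":0,"ry":0,"rz":0},{"x":-230,"y":-100,"z":-180,"rx":0,"ry":0,"rz":0},{"x":-280,"y":-110,"z":-180,"rx":0,"ry":0,"rz":0},{"x":-330,"y":-120,"z":-180,"rx":0,"ry":0,"rz":0},{"x":-380,"y":-130,"z":-180,"rx":0,"ry":0,"rz":0}]'
python3 -m inch '[{"x":-40,"y":-10,"z":0,"rx":0,"ry":0,"rz":0},{"x":-80,"y":-20,"z":0,"rx":0,"ry":0,"rz":0},{"x":-80,"y":-20,"z":0,"rx":0,"ry":0,"rz":0}]'
python3 - <<'E'
from rep import *
o=[]
for n in('top','side'):
    p=r.snapshot(n); c=pix(p,[.65,.12,.03]).astype(int)
    x,y=c[0]-80,c[1]-75
    o.append(cv2.resize(p['frame'][y:y+150,x:x+130],None,fx=3,fy=3,interpolation=cv2.INTER_CUBIC))
    for t in('guide_red_end','guide_plain_end','cup','glaze_jar','post','mug','bowl'): print(n,t,[(np.round(k['at'],3).tolist(),round(k['conf'],2)) for k in r.spot_point(p,t)[:1]])
cv2.imwrite('pics/e.png',np.hstack(o)[:,:,::-1])
E
```

```text
time_s: 22.12
ee_pos: [0.534, -0.268, 0.2104]
orientation: [-3.141, 0.0, 1.726]
force: [0.4, 0.4, 0.9]
opening: -0.0001
time_s: 22.5
ee_pos: [0.5263, -0.351, 0.2098]
orientation: [-3.14, 0.0, 1.723]
force: [0.3, -0.2, -0.1]
opening: -0.0004
top guide_red_end [([0.62, 0.217, 0.017], 0.8)]
top guide_plain_end [([0.658, -0.037, 0.012], 0.83)]
top cup [([0.47, 0.229, -0.0], 0.83)]
top glaze_jar [([0.708, -0.14, 0.001], 0.9)]
top post [([0.561, 0.173, -0.004], 0.76)]
top mug [([0.623, 0.417, 0.001], 0.58)]
top bowl [([0.368, 0.438, -0.001], 0.88)]
side guide_red_end [([0.614, 0.22, 0.014], 0.76)]
side guide_plain_end [([0.657, -0.037, 0.015], 0.94)]
side cup [([0.467, 0.225, 0.004], 0.65)]
side glaze_jar [([0.706, -0.142, 0.001], 0.74)]
side post [([0.558, 0.176, -0.0], 0.75)]
side mug [([0.624, 0.419, 0.005], 0.61)]
side bowl [([0.369, 0.432, -0.001], 0.88)]
```

View pics/e.png

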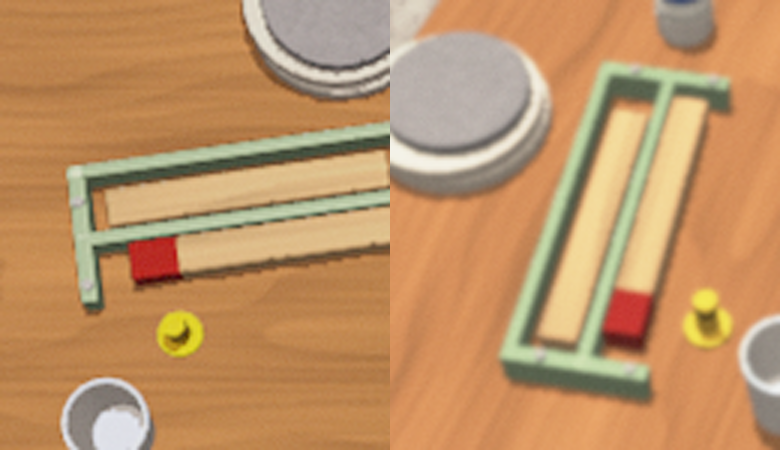

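The guide lies flush along the back rail between the cheeks, red end on the post side, and nothing else has moved.

```bash
python3 -c "
from station import r
print(r.hand_in())"
```

```text
the job is handed in; nothing more can be done
None
```

The guide is in the rack bay, flush against the back rail between the two cheeks, with its red end on the post side. I handed in at about 23 s of the 72 s allowed.

**How it was done:** I used closed fingertips only, with no pinching or lifting.
1. Pushed the front long face just on the red side of the middle, moving the guide about 33 mm towards the rack.
2. Pushed the plain end along the guide's length, sliding the red end in behind the post.
3. Pushed the plain half of the front face to swing it home, then pressed it against the rail on both sides of the middle.

**Last checks:**
- **Flush:** The fingers stopped at the same depth at both pressing points, to within about 1 mm, with about 10–16 N sideways force. Both camera views show it flush between the cheeks.
- **Other objects:** The cup, glaze jar, bowl and mug read within about 5 mm of their first positions, which is about the detector's accuracy. I did not measure the bottle, brush and rib again; the arm never came near them at table height.
- **Robot:** It was clear of everything at hand-in.

**Checks that failed or disagreed:**
- While the arm hid part of the guide, my box fit of its position was poor. For those steps I relied on the detected end points and the finger contact instead.
- The last wrist joint reached its range limit (3.14) during the second push. I backed off and turned the tool a quarter turn before carrying on; no fault was reported.

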